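# Lock the key paddle onto the T-headed stud

### The arm

A 6-joint arm with a two-finger parallel gripper is mounted at the origin on a cart in front of the work surface, level with it; the furniture and walls round the work are solid. World frame = base frame: x ahead of the robot, y to its left, z up, the work surface at z = 0. Lengths are in m, angles in rad, forces in N, time in s.
With the tool pointing down it reaches from about 0.325 to 0.775 m from the base axis. Payload 5.5 kg.
Tool frame: the origin (TCP) lies on the mounting face of the last link; the fingertips stand 173 mm ahead of it and the grasp point (between the pads) lies 155 mm ahead of it; z points along the fingers, y is the line along which they close (so a half turn about z gives the same grasp; the last joint's range is limited). The gripper opens to 85 mm and grips with 20 to 120 N. Pads are 22 mm wide; open, the fingers measure 114 mm over their backs; the gripper's body (76 mm by 85 mm) begins 54 mm behind the grasp point. The pads swing forward as they close: fully open they stand 13 mm farther back than shut.
Start: joints at [1.249, 0.091, 1.231, -0, 1.82, -0.057], TCP at [0.157, 0.579, 0.405] pointing down, gripper open.
Joint ranges: [-2.87, 2.87], [-0.86, 2.18], [0.17, 2.46], [-1.51, 4.65], [0.06, 2.69], [-2.65, 2.65]. Speed limits (rad/s): [2.57, 2.57, 3.01, 3.14, 3.14, 3.14].

### API

Orientations are given as a 3x3 rotation matrix whose columns are the frame's x, y, z axes.
In Python, from bench import state, read_camera, hand_in, find_in, outline_of, landmark_of gives the robot as it stands.
- The arm moves only by the tool step_arm, never from a script. Its argument "moves" is one flat list of numbers, 7 for each row, row after row: the finger opening in mm, from 0 to 85.4, then the shift along the tool's x, y, z in mm, then the turn, a rotation vector about the tool's x, y, z in rad. A call has exactly 8 rows; each row shifts and turns the commanded pose from where the row before left it, along the tool's axes as they then stand; what a row does not reach is not made up. A row lasts 1/10 s, in which the tool goes at most 50 mm and 8.59 degrees, less where a joint would pass 70% of its speed; a pose out of reach is approached as far as the arm can. A call is refused whole if a number of a shift passes 50 or a number of a turn 0.15, either way. A call with a gripper value outside its range is refused whole. The fingers move at their own pace and stop on an object; the grip force is fixed at half the most. Time passes only in rows, so rows that do not move let the fingers close, or fill a call up. It gives the time, the measured TCP pose, the force, the opening and the grip force at its end, in the units of the state.
- state(): the state, without advancing time (a new reading comes with each control period).
- read_camera(name): name is "scene" or "top" or "wrist"; returns a dict with "pixels" (480x640x3 uint8, red, green, blue), "K" (3x3 intrinsics, pixels), "k1" (the pictures are not rectified: a ray, as slopes to the right and down, at radius r is drawn at 1 + k1 r^2 times it, then the intrinsics apply), "view" (4x4, takes a point from world to camera coordinates); the wrist camera has in their place "tool_from_camera" (4x4, takes a point from camera to tool coordinates, whose origin is the TCP and whose axes are the flange's). Camera axes: x right, y down, z forward; pixel columns grow to the right and rows downward; lengths in m; the calibration is good to about 2 mm. A picture is of the moment at which its call begins: read the wrist's pose just before it. There is no depth.
- hand_in(): hands the job in; it is judged then, once.
Trained networks look in the newest picture that a camera, given by its name, has taken for a name from the list of things; names that differ only in an ending like _2 or _b are one class to them, and where a whole thing is asked for, a point or a joint stands for the part that bears it (a point fixed in the world has none). Each returns a list of dicts, best first, with "score" (0 to 1); they miss things now and then, are a little off and sometimes report something else, mostly with a low value. They report only what shows in the picture. A call takes as long as a camera call.
- find_in(camera, target): "extent" ([left, top, right, bottom] in pixels, round what is visible of it).
- outline_of(camera, target): "pixels" (480x640 bool, what is visible of it) and "extent" ([left, top, right, bottom] in pixels, round what is visible of it).
- landmark_of(camera, target): "location" ([column, row] in pixels: a listed point, or the origin of a listed thing).
The state is a dict: "time": time; "joints": joint angles; "qvel": joint speeds; "effort": joint torques, N m; "position": TCP position; "eef_rot": TCP orientation; "wrist_force": force on the tool from outside, world axes, zero at the start; "ft_torque": the same for the moment, N m; "width": finger opening in m; "grasp_force": force on a finger pad.
Only numpy, scipy, OpenCV 4.12 (cv2) and the standard library are available. Lean on these libraries where they do the work, as an engineer would, in place of code of your own. Each camera call takes 0.05 s, during which the arm holds its last target. There are 200 camera calls.

### The job

Two aluminium key paddles lie on the shop counter. Take the one with the long oblong eye by its upright grip and put it on the T-headed stud of the wooden keeper block: tilt it so that the end of the eye passes under one arm of the T, then level it over the other arm, so that it lies flat on the block, let go of, with the T above it and it cannot simply be lifted off. Leave the paddle with the round hole where it lies.

Things in the scene. Friction and masses are not known exactly. Their poses are not given: they have to be found in the camera images.
- paddle_grip (a point): Centre of the black upright grip (44 mm along x, 12 thick in y, 46 high; pinch its 12 mm) of the paddle to be moved: loose aluminium plate 150 long (x), 54 wide, 5 thick, 0.08-0.17 kg, oblong eye at the other end. The point is 28 mm above the plate's underside, 23 above its top. x points from grip to eye, z up; the plate reaches 125 mm ahead of the point, 25 behind.
- paddle_eye (a point): Centre of that paddle's oblong eye, half-way through the plate, 80 mm ahead (+x) of the grip's centre and 25.5 mm lower; same axes. The eye is a through slot 66 mm long (x), 30 mm wide (y), corners cut off by 6 mm; the rim round it at tip and sides is 12 mm wide.
- stud_head (a point): Centre of the stud's steel T bar, 76 mm long (its x), 14 wide, 6 thick, z up; alike both ways, so the grip may end at either side. Stem 10 mm diameter (foot collar 22, 2 high) on a fixed dark wood block 180 (x) x 84 x 22 mm; block top 28 mm below this point, 25 mm free under the bar. With the grip end raised 20-30 deg the tip rim goes under one arm; near the stem, the eye clears the other arm.
- other_grip (a point): Centre of the grip of the other paddle (loose), to be left alone: same plate and grip, but a round hole of 24 mm in place of the oblong eye. x points from grip to hole. It lies beside the first, about 0.13 m away; which of the two is nearer the robot changes.

How it is judged:
At the end, for the whole second after the job is handed in: The oblong-eyed paddle lies at rest and level (within 8 degrees) on the keeper block with the stem of the stud inside its eye (eye centre within 31 mm of the stud's axis along the bar and 14 mm across it) and the eye's centre at least 18 mm below the centre of the T bar (x of paddle_eye in the frame of stud_head between -0.031 and 0.031 m and y of paddle_eye in the frame of stud_head between -0.014 and 0.014 m and z of paddle_eye in the frame of stud_head below -0.018 m and angle between paddle_eye's own z axis and vertical below 0.15 rad and linear speed of paddle below 0.03 m/s); the robot touches nothing.
It fails at once if the round-holed paddle is moved by more than 30 mm (distance of other_grip from where it was at the start of the episode above 0.03 m).
It also fails if it takes over 43 s, if anything falls off the work surface, if the arm or the gripper's body presses on something with over 40 N, if the wrist force passes 120 N, or if a joint passes its speed limit or range.

## Working session

There is one attempt and no reset: what is moved stays moved. The work goes in short steps, Python scripts to look and compute and a tool call to move; the robot and the scene stay as the last step left them, time stands still between calls to the robot, and variables do not carry over. Pictures are saved under pics/ and viewed, at most 10 in all, crops included, and the job is handed in when it is done.

Besides the shell and the picture viewer there is one more tool, called after "Emit:" as a command line: name --argument value ..., lists and objects as JSON in quotes. step_arm: Moves the arm, as the interface text tells. Its arguments: {"type":"object","properties":{"moves":{"type":"array","items":{"type":"number"}}},"required":["moves"]}

```bash
mkdir -p pics; cat > h.py <<'E'
import numpy as np, cv2
from bench import state, read_camera, hand_in, find_in, outline_of, landmark_of
def cam(name):
    s=state(); c=read_camera(name); c['s']=s
    if name=='wrist':
        T=np.eye(4);T[:3,:3]=s['eef_rot'];T[:3,3]=s['position']
        c['w']=T@np.array(c['tool_from_camera'])
    else: c['w']=np.linalg.inv(np.array(c['view']))
    return c
def ray(c,p):
    K=np.array(c['K']);d=np.array([(p[0]-K[0,2])/K[0,0],(p[1]-K[1,2])/K[1,1]])
    u=d.copy()
    for _ in range(20): u=d/(1+c['k1']*(u@u))
    v=c['w'][:3,:3]@np.array([u[0],u[1],1]);return c['w'][:3,3],v
def onz(c,p,z):
    o,v=ray(c,p);return o+v*(z-o[2])/v[2]
def proj(c,P):
    q=np.linalg.inv(c['w'])@np.append(P,1);u=q[:2]/q[2];u=u*(1+c['k1']*(u@u))
    K=np.array(c['K']);return np.array([K[0,0]*u[0]+K[0,2],K[1,1]*u[1]+K[1,2]])
def tri(obs):
    A=np.zeros((3,3));b=np.zeros(3)
    for c,p in obs:
        o,v=ray(c,p);v=v/np.linalg.norm(v);M=np.eye(3)-np.outer(v,v);A+=M;b+=M@o
    return np.linalg.solve(A,b)
def save(c,n): cv2.imwrite('pics/'+n+'.png',c['pixels'][:,:,::-1])
E
python3 - <<'E'
from h import *
np.set_printoptions(precision=4,suppress=True)
C={}
for n in('top','scene'):
    c=cam(n);C[n]=c;save(c,n);print(n,c['w'][:3,3])
L={}
for t in('paddle_grip','paddle_eye','stud_head','other_grip'):
    for n in('top','scene'):
        r=landmark_of(n,t);L[t,n]=r
        print(t,n,[(np.round(x['location']),round(x['score'],2)) for x in r[:3]])
    a,b=L[t,'top'],L[t,'scene']
    if a and b: print(tri([(C['top'],a[0]['location']),(C['scene'],b[0]['location'])]))
print(state()['time'])
E
```

```text
top [0.4112 0.0217 1.0466]
scene [ 0.0964 -0.6522  0.7263]
paddle_grip top []
paddle_grip scene [(array([336., 196.]), 0.58)]
paddle_eye top [(array([220., 198.]), 0.92)]
paddle_eye scene [(array([315., 193.]), 0.81)]
[0.6022 0.2065 0.0037]
stud_head top [(array([398., 249.]), 0.63)]
stud_head scene [(array([359., 289.]), 0.89)]
[ 0.4948 -0.1322  0.0499]
other_grip top [(array([269., 265.]), 0.88)]
other_grip scene [(array([279., 230.]), 0.68)]
[0.4657 0.1106 0.0186]
0.5
```

```bash
python3 -c "
import cv2,numpy as np
a=cv2.imread('pics/top.png');b=cv2.imread('pics/scene.png')
cv2.imwrite('pics/both.png',cv2.resize(np.vstack([a,b]),(800*480//800+0,720))[:600] if 0 else np.vstack([a,b])[:1]) if 0 else None"
```

```text
(no output)
```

View pics/top.png

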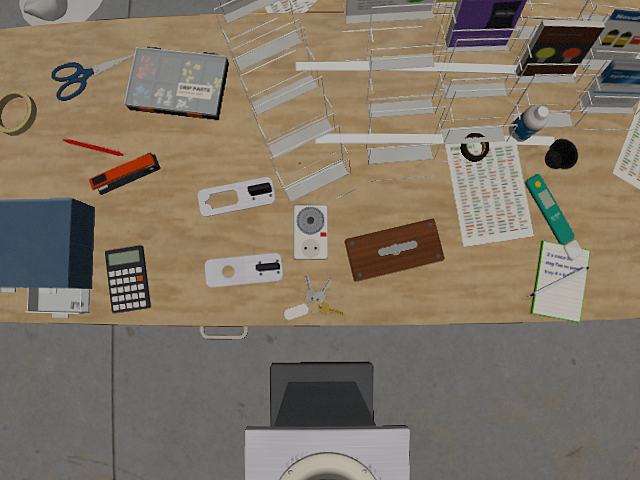

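View pics/scene.png

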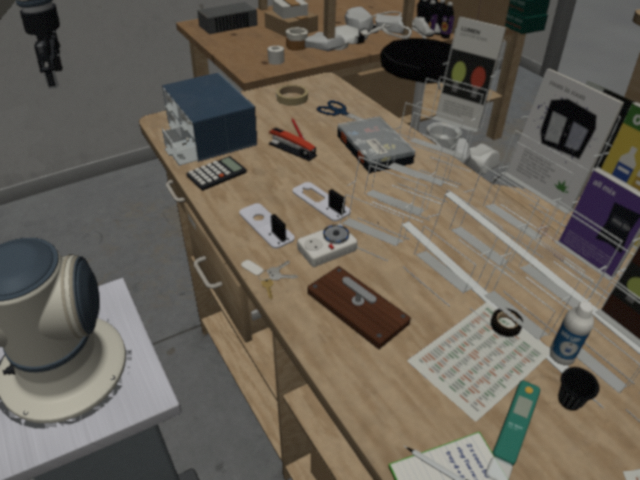

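The top view shows the oblong-eyed paddle with its eye at about (222,198) and grip at (260,189). The round-holed paddle is at (245,270). The keeper block is at (393,250), with its bar running from (380,252) to (415,243). The scene view agrees, and the paddle and the bar are nearly parallel.

```bash
cat >> h.py <<'E'
from scipy.spatial.transform import Rotation as Ro, Slerp
np.set_printoptions(precision=4,suppress=True)
def rows(s,p,R,n,w):
    "n rows from commanded pose s=(p,R) to p,R"
    p0,R0=s;sl=Slerp([0,1],Ro.from_matrix([R0,R]));cp,cR=np.array(p0,float),Ro.from_matrix(R0)
    for k in range(1,n+1):
        q=p0+(p-p0)*k/n;Rk=sl(k/n)
        d=cR.inv().apply(q-cp)*1000;r=(cR.inv()*Rk).as_rotvec()
        print(w,*np.round(d,1),*np.round(r,4),sep=', ');cp,cR=q,Rk
def down(yaw,sgn=1):
    "tool y along horizontal perpendicular of yaw; tool x = sgn*(cos,sin)"
    x=sgn*np.array([np.cos(yaw),np.sin(yaw),0]);z=np.array([0,0,-1.]);return np.c_[x,np.cross(z,x),z]
E
python3 - <<'E'
from h import *
s=state();print(s['eef_rot'],s['position'])
C={n:cam(n) for n in('top','scene','wrist')};print(C['wrist']['tool_from_camera'])
c=C['top']
print('grip scene',onz(C['scene'],(336,196),.028),'eye top',onz(c,(220,198),.0025))
for t,z in(('paddle_grip',.0025),('stud_head',.05),('other_grip',.0025)):
    for n in('top','scene'):
        o=outline_of(n,t)
        if not o: print(t,n,None);continue
        m=o[0]['pixels'].astype(np.uint8);v,u=np.nonzero(m);pts=np.array([onz(C[n],(a,b),z)[:2] for a,b in zip(u,v)])
        e=np.linalg.svd(pts-pts.mean(0),full_matrices=False)[2][0];L=(pts-pts.mean(0))@e
        print(t,n,o[0]['score'],o[0]['extent'],pts.mean(0),'yaw',np.arctan2(e[1],e[0]),'len',np.ptp(L))
E
```

```text
[[-0.9651  0.2617 -0.    ]
 [ 0.2617  0.9651 -0.0001]
 [ 0.     -0.0001 -1.    ]] [0.157  0.5791 0.4046]
[[-0.0005 -0.9594 -0.2822  0.0726]
 [ 1.     -0.0004 -0.0006 -0.0003]
 [ 0.0005 -0.2822  0.9594  0.0306]
 [ 0.      0.      0.      1.    ]]
grip scene [0.6215 0.1437 0.028 ] eye top [0.6001 0.209  0.0025]
paddle_grip top 0.6 [200.0, 176.5, 271.2, 212.7] [0.6047 0.1714] yaw 1.7521886159162605 len 0.15048667590595566
paddle_grip scene 0.75 [291.0, 181.0, 348.8, 224.4] [0.607  0.1672] yaw -1.412953955190217 len 0.15326125023196246
stud_head top 0.85 [344.9, 220.3, 443.2, 283.7] [ 0.4923 -0.1243] yaw 1.8007207285726679 len 0.17534010695826222
stud_head scene 0.81 [307.5, 268.2, 410.6, 351.3] [ 0.4732 -0.165 ] yaw -1.3490547381995146 len 0.17974780570150545
other_grip top 0.88 [205.7, 252.3, 282.0, 287.8] [0.458  0.1609] yaw 1.6691527893100861 len 0.1503181899520929
other_grip scene 0.74 [240.8, 204.4, 296.9, 248.6] [0.4586 0.1538] yaw -1.5049891143498269 len 0.15387453093914166
```

```bash
python3 - <<'E'
from h import *
s=state();rows((s['position'],s['eef_rot']),np.array([.616,.130,.34]),down(1.76),16,85)
E
```

```text
85, -35.0, -19.6, 4.0, -0.0, 0.0, 0.0698
85, -36.3, -17.1, 4.0, -0.0, 0.0, 0.0698
85, -37.4, -14.5, 4.0, -0.0, 0.0, 0.0698
85, -38.3, -11.9, 4.0, -0.0, 0.0, 0.0698
85, -39.1, -9.2, 4.0, -0.0, 0.0, 0.0698
85, -39.6, -6.4, 4.0, -0.0, 0.0, 0.0698
85, -40.0, -3.6, 4.0, -0.0, 0.0, 0.0698
85, -40.1, -0.8, 4.0, -0.0, 0.0, 0.0698
85, -40.1, 2.0, 4.0, -0.0, 0.0, 0.0698
85, -39.9, 4.7, 4.0, -0.0, 0.0, 0.0698
85, -39.4, 7.5, 4.0, -0.0, 0.0, 0.0698
85, -38.8, 10.2, 4.0, -0.0, 0.0, 0.0698
85, -38.0, 12.9, 4.0, -0.0, 0.0, 0.0698
85, -37.0, 15.5, 4.0, -0.0, 0.0, 0.0698
85, -35.8, 18.1, 4.0, -0.0, 0.0, 0.0698
85, -34.5, 20.5, 4.0, -0.0, 0.0, 0.0698
```

Emit:
step_arm --moves '[85,-35,-19.6,4,0,0,0.07,85,-36.3,-17.1,4,0,0,0.07,85,-37.4,-14.5,4,0,0,0.07,85,-38.3,-11.9,4,0,0,0.07,85,-39.1,-9.2,4,0,0,0.07,85,-39.6,-6.4,4,0,0,0.07,85,-40,-3.6,4,0,0,0.07,85,-40.1,-0.8,4,0,0,0.07]'

```text
time: 1.75
position: [0.3872, 0.3531, 0.3727]
eef_rot: [[-0.677, 0.736, 0.0], [0.736, 0.677, 0.0], [0.0, 0.001, -1.0]]
wrist_force: [0.6, -0.2, -0.4]
width: 0.0848
grasp_force: 0.0
```

Emit:
step_arm --moves '[85,-40.1,2,4,0,0,0.07,85,-39.9,4.7,4,0,0,0.07,85,-39.4,7.5,4,0,0,0.07,85,-38.8,10.2,4,0,0,0.07,85,-38,12.9,4,0,0,0.07,85,-37,15.5,4,0,0,0.07,85,-35.8,18.1,4,0,0,0.07,85,-34.5,20.5,4,0,0,0.07]'

```text
time: 2.55
position: [0.6162, 0.1279, 0.3406]
eef_rot: [[-0.182, 0.983, 0.0], [0.983, 0.182, 0.0], [0.0, 0.0, -1.0]]
wrist_force: [0.5, 0.4, 0.0]
width: 0.085
grasp_force: 0.0
```

```bash
python3 - <<'E'
from h import *
c=cam('wrist');save(c,'w1');s=c['s'];print(s['position'],s['joints'],s['eef_rot'])
for t,z in(('paddle_grip',.028),('paddle_eye',.0025)):
    for x in landmark_of('wrist',t)[:2]: print(t,x['location'],x['score'],onz(c,x['location'],z))
o=outline_of('wrist','paddle_grip')
if o: print(o[0]['score'],o[0]['extent'])
E
```

```text
[0.6162 0.1279 0.3406] [ 0.1506  0.1666  1.262   0.0001  1.7128 -0.0324] [[-0.182   0.9833  0.0002]
 [ 0.9833  0.182   0.0001]
 [ 0.0001  0.0003 -1.    ]]
0.84 [280.8, 34.2, 359.7, 261.3]
```

View pics/w1.png

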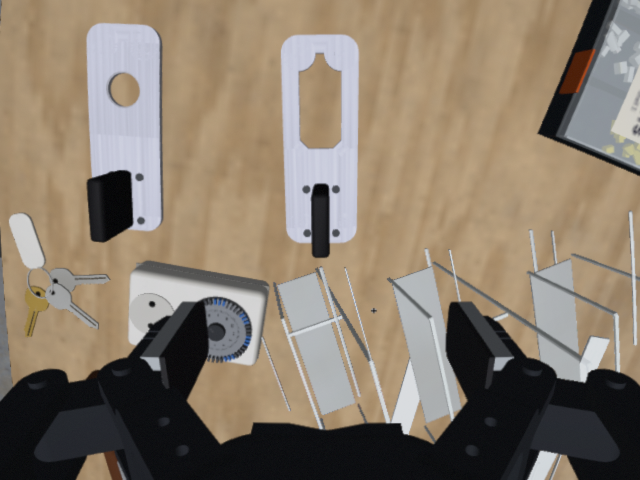

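The wrist view shows the oblong plate spanning columns 282–358 and rows 36–243, with its grip at (320,190–257). A rack tray starts just behind it, near corners (275,283) and (318,268), so I'll check how high that tray is.

```bash
python3 - <<'E'
from h import *
c=cam('wrist');t=cam('top')
for a,b in(((318,268),(277,180)),((275,283),(287,200))):
    P=tri([(c,a),(t,b)]);print('tray',P,proj(c,P),proj(t,P))
tip=onz(c,(320,36),.005);rear=onz(c,(321,243),.005)
print('tip',tip,'rear',rear,np.linalg.norm(tip-rear))
o=outline_of('wrist','paddle_grip')[0]['pixels'].astype(np.uint8)
v,u=np.nonzero(o[:170]);pts=np.array([onz(c,(a,b),.005)[:2] for a,b in zip(u,v)])
# left/right edge mid line
L=[];
for r in range(60,165,5):
    w=np.nonzero(o[r])[0];L.append((onz(c,(w[0],r),.005)+onz(c,(w[-1],r),.005))[:2]/2);
    if r%30==0: print(r,w[0],w[-1],np.linalg.norm(onz(c,(w[0],r),.005)-onz(c,(w[-1],r),.005)))
L=np.array(L);e=np.linalg.svd(L-L.mean(0))[2][0];e*=np.sign(e[1]);print('yaw',np.arctan2(e[1],e[0]))
mid=L.mean(0);tp=mid+e*((tip[:2]-mid)@e);g=tp-e*.125;print('grip from tip',g,'eye',g+e*.08)
rp=mid+e*((rear[:2]-mid)@e);print('grip from rear',rp+e*.025)
for d in(-.022,.022):
  for z in(.005,.051): print(d,z,proj(c,np.append(g+e*d,z)))
E
```

```text
tray [0.6198 0.0953 0.0463] [325.8748 272.9692] [275.8827 183.185 ]
tray [0.5877 0.0756 0.0351] [277.1144 284.5363] [286.5913 200.903 ]
tip [0.587  0.2493 0.005 ] rear [0.6145 0.1028 0.005 ] 0.14903064069151217
60 283 360 0.053502273927083434
90 283 360 0.05429649760387276
120 284 359 0.05373435721242182
150 285 358 0.05320500214793813
yaw 1.7512192420887174
grip from tip [0.6105 0.1265] eye [0.5961 0.2052]
grip from rear [0.6103 0.1275]
-0.022 0.005 [321.4149 240.5008]
-0.022 0.051 [320.4637 261.076 ]
0.022 0.005 [321.4421 184.0119]
0.022 0.051 [320.445  196.0188]
```

```bash
python3 - <<'E'
from h import *
s=state();rows((s['position'],s['eef_rot']),np.array([.609,.1349,.188]),down(1.752),1,50)
E
```

```text
50, 5.6, -4.7, 153.2, 0.0005, -0.0003, 0.0065
```

Emit:
step_arm --moves '[50,5.6,-4.7,0,0,0,0.0065,50,0,0,30,0,0,0,50,0,0,30,0,0,0,50,0,0,30,0,0,0,50,0,0,25,0,0,0,50,0,0,20,0,0,0,50,0,0,10,0,0,0,50,0,0,8,0,0,0]'

```text
time: 3.7
position: [0.609, 0.1348, 0.1875]
eef_rot: [[-0.18, 0.984, -0.0], [0.984, 0.18, 0.0], [0.0, -0.0, -1.0]]
wrist_force: [-0.3, 0.4, 0.6]
width: 0.05
grasp_force: 0.0
```

Emit:
step_arm --moves '[0,0,0,0,0,0,0,0,0,0,0,0,0,0,0,0,0,0,0,0,0,0,0,0,0,0,0,0,0,0,0,0,0,0,0,0,0,0,0,0,0,0,0,0,0,0,0,0,0,0,0,0,0,0,0,0]'

```text
time: 4.5
position: [0.61, 0.134, 0.1893]
eef_rot: [[-0.178, 0.984, 0.003], [0.984, 0.178, 0.001], [0.0, 0.003, -1.0]]
wrist_force: [0.0, -0.1, 4.9]
width: 0.0113
grasp_force: 59.4
```

```bash
python3 - <<'E'
from h import *
c=cam('wrist');save(c,'w2');s=c['s'];print(s['position'],s['width'],s['grasp_force'],s['wrist_force'],s['joints'])
E
```

```text
[0.61   0.134  0.1893] 0.01130538389201167 59.38234806060791 [ 0.0174 -0.1351  4.9269] [ 0.1618  0.2183  1.4749  0.0002  1.4458 -0.0177]
```

View pics/w2.png

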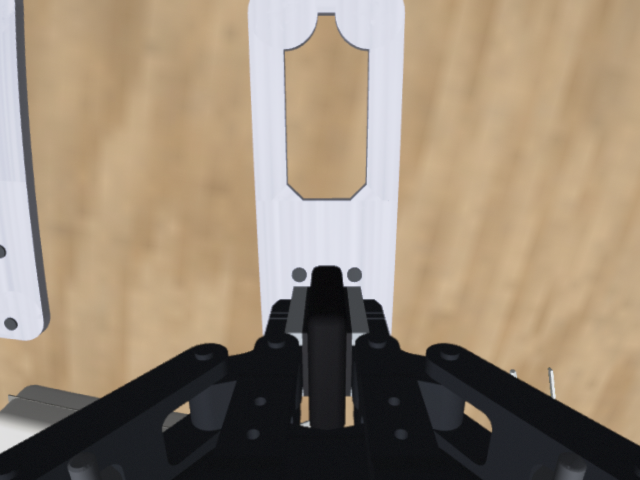

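The wrist view shows the grip pinched between the pads. The eye is at columns 285–368, rows 13–199, and its tip end narrows to a neck (318–337). Lifting now, then measuring the paddle in the hand and the stud.

Emit:
step_arm --moves '[0,0,0,-5,0,0,0,0,0,0,-10,0,0,0,0,0,0,-15,0,0,0,0,0,0,-20,0,0,0,0,0,0,-20,0,0,0,0,0,0,-20,0,0,0,0,0,0,-20,0,0,0,0,0,0,-10,0,0,0]'

```text
time: 5.35
position: [0.6097, 0.1339, 0.3113]
eef_rot: [[-0.178, 0.984, 0.004], [0.984, 0.178, 0.001], [-0.0, 0.004, -1.0]]
wrist_force: [-0.3, 0.6, -0.6]
width: 0.0113
grasp_force: 58.4
```

```bash
python3 - <<'E'
from h import *
from scipy.optimize import least_squares
C={n:cam(n) for n in('top','scene','wrist')};save(C['wrist'],'w3');s=C['wrist']['s']
print(s['position'],s['width'],s['joints'])
# block fit: project block silhouette corners top face
obs=[];cl={}
for n in('top','scene'):
    o=outline_of(n,'stud_head')[0]['pixels'].astype(np.uint8)
    cl[n]=cv2.findContours(o,cv2.RETR_EXTERNAL,cv2.CHAIN_APPROX_NONE)[0]
    cl[n]=max(cl[n],key=len)[:,0].astype(float)
def res(x,full=False):
    X,Y,a=x;e=np.array([np.cos(a),np.sin(a)]);f=np.array([-e[1],e[0]]);r=[]
    for n in cl:
        P=[proj(C[n],np.append([X,Y]+i*.09*e+j*.042*f,z)) for i in(-1,1) for j in(-1,1) for z in(0,.022)]
        h=cv2.convexHull(np.array(P,np.float32))
        r+=[cv2.pointPolygonTest(h,tuple(p),True) for p in cl[n][::3]]
    return np.array(r)
q=least_squares(res,[.49,-.132,1.79],loss='soft_l1',diff_step=1e-3);print('block',q.x,np.abs(res(q.x)).mean())
for n in cl:
    r=landmark_of(n,'stud_head')[0]['location'];print(n,r,proj(C[n],np.append(q.x[:2],.05)),onz(C[n],r,.05))
E
```

```text
[0.6098 0.1339 0.3105] 0.010998135070470875 [ 0.1617  0.1559  1.3269 -0.0001  1.6545 -0.0177]
block [ 0.4953 -0.1313  1.7946] 0.936858454395631
top [395.9, 249.2] [397.3548 248.1132] [ 0.4933 -0.1285  0.05  ]
scene [361.5, 288.4] [358.4047 288.8312] [ 0.5006 -0.1331  0.05  ]
```

```bash
python3 -c "
import cv2,numpy as np
a=cv2.imread('pics/w3.png');t=cv2.imread('pics/top.png')[210:290,335:455]
t=cv2.resize(t,None,fx=4,fy=4,interpolation=cv2.INTER_CUBIC)
c=np.zeros((600,800,3),np.uint8);c[:240,:320]=cv2.resize(a,(320,240));c[270:590,:480]=t
u=cv2.resize(cv2.imread('pics/scene.png')[260:345,300:415],None,fx=3.2,fy=3.2,interpolation=cv2.INTER_CUBIC);c[:u.shape[0],400:400+u.shape[1]]=u[:, :400]
cv2.imwrite('pics/m.png',c)"
```

```text
(no output)
```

View pics/m.png

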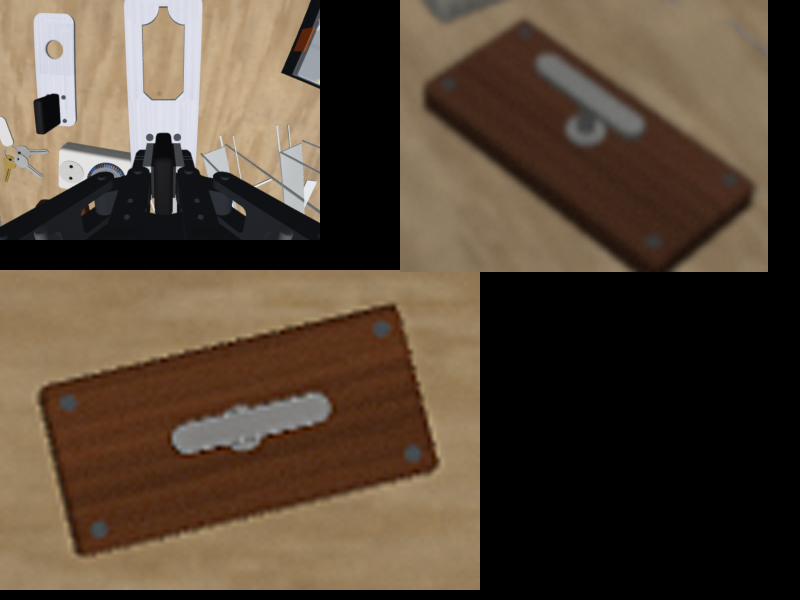

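```bash
python3 - <<'E'
from h import *
c=cam('wrist');c['w']=np.array(c['tool_from_camera'])
def show(g):
    for n,d,y,z in(('rear-eye top',47,0,-23),('rearL bottom',55,-15,-23),('rearR',55,15,-23),('tipshoulder',113,0,-23),('gripfronttop',22,0,23)):
        print(n,proj(c,np.array([g[0]+d,g[1]+y,g[2]-z])/1000))
show([-8,0,150])
g=cv2.cvtColor(c['pixels'],cv2.COLOR_RGB2GRAY).astype(int)
print('col327',[r for r in range(1,260) if abs(g[r+1,327]-g[r-1,327])>40])
for r in(80,120,160,220): print(r,[k for k in range(230,420) if abs(g[r,k+1]-g[r,k-1])>40])
E
```

```text
rear-eye top [329.1586 209.1124]
rearL bottom [286.1851 186.7896]
rearR [372.1731 186.7592]
tipshoulder [329.3429   6.7813]
gripfronttop [330.0178 340.2879]
col327 [11, 12, 13, 15, 16, 197, 198, 200, 201]
80 [250, 283, 284, 368, 369, 402, 403]
120 [252, 284, 285, 368, 401]
160 [253, 254, 285, 286, 367, 368, 399]
220 []
```

```bash
python3 - <<'E'
from h import *
from scipy.optimize import least_squares
c=cam('wrist');c['w']=np.array(c['tool_from_camera'])
def P(q,d,y,z=-23):
    R=Ro.from_euler('yz',[q[3],q[4]]).as_matrix()
    return proj(c,(np.array([q[0],q[1],q[2]])+R@np.array([d,y,-z]))/1000)
def atrow(q,y,row):
    a,b=P(q,50,y),P(q,110,y);return a[0]+(row-a[1])*(b[0]-a[0])/(b[1]-a[1])
W=[(80,-15,283.5),(80,15,368.5),(80,27,402.5),(80,-27,250),(120,-15,284.5),(120,15,368),(120,27,401),(120,-27,252),(160,-15,285.5),(160,15,367.5),(160,-27,253.5),(160,27,399)]
f=lambda q:[P(q,47,0)[1]-198,P(q,113,0)[1]-13.5]+[atrow(q,y,r)-u for r,y,u in W]
s=least_squares(f,[-8,0,150,0,0]);print(s.x,np.round(s.fun,1))
f2=lambda q:f(np.r_[q[:3],0,q[3]]);s=least_squares(f2,[-8,0,150,0]);print(s.x,np.round(s.fun,1))
E
```

```text
[ -3.4283  -0.8072 153.3806  -0.1038  -0.0027] [ 1.1 -1.   0.8 -0.5 -1.2  1.   0.4 -0.4 -0.4  0.   0.1 -0.2 -0.5  0.8]
[ -7.0209  -0.8018 161.5181  -0.0027] [ 1.8 -1.5  0.5 -0.2 -0.7  0.5  0.5 -0.5 -0.6  0.2  0.6 -0.7  0.4 -0.1]
```

```bash
cat >> h.py <<'E'
S=np.array([.4955,-.1315,.050]);B=1.80;G=np.array([-7,-.8,161.5])/1000
def tcp(u,h,th,v=0,S=None,B=None,G=None):
    S=globals()['S'] if S is None else S;B=globals()['B'] if B is None else B;G=globals()['G'] if G is None else G
    "tip at u,v mm in bar frame, underside h mm above block top, grip end raised th deg"
    t=np.radians(th);e=np.array([np.cos(B),np.sin(B),0]);k=np.array([0,0,1.])
    x=np.cos(t)*e-np.sin(t)*k;z=np.sin(t)*e+np.cos(t)*k;y=np.cross(z,x)
    tip=S+[0,0,-.028]+u/1e3*e+v/1e3*np.cross(k,e)+h/1e3*k
    g=tip-.125*x+.028*z
    R=np.c_[x,-y,-z];return g-R@G,R
def cur(): s=state();return s['position'],s['eef_rot']
E
python3 - <<'E'
from h import *
A=tcp(66,70,25);
for a in((66,70,25),(66,6,25),(24,6,25),(31,3,0),(43,1,0)): print(a,tcp(*a)[0])
p,R=cur();w=np.array([.52,.10,.34])
rows((p,R),w,R,4,0);print();rows((w,R),*A,12,0)
E
```

```text
(66, 70, 25) [ 0.4874 -0.0932  0.3136]
(66, 6, 25) [ 0.4874 -0.0932  0.2496]
(24, 6, 25) [ 0.4969 -0.1341  0.2496]
(31, 3, 0) [ 0.516  -0.216   0.2145]
(43, 1, 0) [ 0.5133 -0.2044  0.2125]
0, -4.4, -23.5, -8.4, 0.0, 0.0, 0.0
0, -4.4, -23.5, -8.4, 0.0, 0.0, 0.0
0, -4.4, -23.5, -8.4, 0.0, 0.0, 0.0
0, -4.4, -23.5, -8.4, 0.0, 0.0, 0.0

0, -15.4, -5.5, 2.2, -0.0011, -0.0364, -0.004
0, -15.2, -5.6, 2.8, -0.0011, -0.0364, -0.004
0, -15.1, -5.7, 3.3, -0.0011, -0.0364, -0.004
0, -15.0, -5.7, 3.8, -0.0011, -0.0364, -0.004
0, -14.8, -5.8, 4.4, -0.0011, -0.0364, -0.004
0, -14.6, -5.9, 4.9, -0.0011, -0.0364, -0.004
0, -14.4, -5.9, 5.4, -0.0011, -0.0364, -0.004
0, -14.1, -6.0, 5.9, -0.0011, -0.0364, -0.004
0, -13.9, -6.1, 6.4, -0.0011, -0.0364, -0.004
0, -13.6, -6.1, 6.9, -0.0011, -0.0364, -0.004
0, -13.3, -6.2, 7.4, -0.0011, -0.0364, -0.004
0, -13.0, -6.2, 7.9, -0.0011, -0.0364, -0.004
```

Emit:
step_arm --moves '[0,-4.4,-23.5,-8.4,0,0,0,0,-4.4,-23.5,-8.4,0,0,0,0,-4.4,-23.5,-8.4,0,0,0,0,-4.4,-23.5,-8.4,0,0,0,0,-15.4,-5.5,2.2,-0.0011,-0.0364,-0.004,0,-15.2,-5.6,2.8,-0.0011,-0.0364,-0.004,0,-15.1,-5.7,3.3,-0.0011,-0.0364,-0.004,0,-15,-5.7,3.8,-0.0011,-0.0364,-0.004]'

```text
time: 6.6
position: [0.5091, 0.0349, 0.332]
eef_rot: [[-0.192, 0.981, 0.031], [0.97, 0.195, -0.143], [-0.146, 0.003, -0.989]]
wrist_force: [0.1, 0.0, -0.2]
width: 0.0114
grasp_force: 58.8
```

Emit:
step_arm --moves '[0,-14.8,-5.8,4.4,-0.0011,-0.0364,-0.004,0,-14.6,-5.9,4.9,-0.0011,-0.0364,-0.004,0,-14.4,-5.9,5.4,-0.0011,-0.0364,-0.004,0,-14.1,-6,5.9,-0.0011,-0.0364,-0.004,0,-13.9,-6.1,6.4,-0.0011,-0.0364,-0.004,0,-13.6,-6.1,6.9,-0.0011,-0.0364,-0.004,0,-13.3,-6.2,7.4,-0.0011,-0.0364,-0.004,0,-13,-6.2,7.9,-0.0011,-0.0364,-0.004]'

```text
time: 7.4
position: [0.4874, -0.0938, 0.3143]
eef_rot: [[-0.205, 0.974, 0.098], [0.882, 0.227, -0.412], [-0.424, 0.002, -0.906]]
wrist_force: [-0.9, -0.7, -1.2]
width: 0.0115
grasp_force: 58.8
```

```bash
python3 - <<'E'
from h import *
c=cam('wrist');s=c['s'];print(s['position'],s['joints'],s['width'],s['time']);print(s['eef_rot']-tcp(66,70,25)[1])
im=c['pixels'].copy()
e=np.array([np.cos(B),np.sin(B),0]);f=np.array([-e[1],e[0],0])
for i,j in((-38,7),(-38,-7),(38,7),(38,-7)): 
    q=proj(c,S+e*i/1e3+f*j/1e3+[0,0,.003]);cv2.circle(im,tuple(int(round(a)) for a in q),3,(255,0,0),1);print(i,j,q)
for i in(-90,90):
  for j in(-42,42):
    q=proj(c,S+e*i/1e3+f*j/1e3-[0,0,.028]);cv2.circle(im,tuple(int(round(a)) for a in q),3,(0,255,0),1)
c['pixels']=im;save(c,'w4')
E
```

```text
[ 0.4874 -0.0938  0.3143] [-0.1247 -0.2551  1.7457 -0.4096  1.4954 -0.3544] 0.0114589301298812 7.4
[[ 0.001   0.      0.0018]
 [-0.0004 -0.0001 -0.0009]
 [-0.0013  0.0017  0.0006]]
-38 7 [314.2191 167.4436]
-38 -7 [338.4784 167.4112]
38 7 [311.1068  28.7139]
38 -7 [341.2644  28.6794]
```

View pics/w4.png

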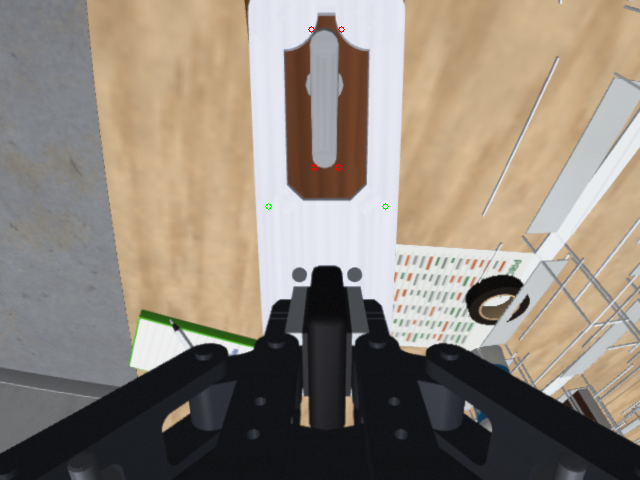

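The wrist view shows the bar (columns 312–338, rows 30–168) centred in the eye, and my prediction matches it within about 1 mm. Going down and then sliding.

```bash
python3 - <<'E'
from h import *
Bp=tcp(66,6,25);Cp=tcp(24,6,25)
rows(cur(),*Bp,8,0);print();rows(Bp,*Cp,8,0);print()
q=Cp
for k in range(1,11):
    n=tcp(24+.7*k,6-.3*k,25-2.5*k);rows(q,*n,1,0);q=n
E
```

```text
0, 3.7, 0.1, 7.2, -0.0001, 0.0006, -0.0001
0, 3.7, 0.1, 7.2, -0.0001, 0.0006, -0.0001
0, 3.6, 0.1, 7.2, -0.0001, 0.0006, -0.0001
0, 3.6, 0.1, 7.2, -0.0001, 0.0006, -0.0001
0, 3.6, 0.1, 7.2, -0.0001, 0.0006, -0.0001
0, 3.6, 0.1, 7.2, -0.0001, 0.0006, -0.0001
0, 3.6, 0.1, 7.2, -0.0001, 0.0006, -0.0001
0, 3.6, 0.1, 7.2, -0.0001, 0.0006, -0.0001

0, -4.8, -0.0, 2.2, 0.0, 0.0, 0.0
0, -4.8, 0.0, 2.2, 0.0, 0.0, 0.0
0, -4.8, -0.0, 2.2, 0.0, 0.0, 0.0
0, -4.8, -0.0, 2.2, 0.0, 0.0, 0.0
0, -4.8, -0.0, 2.2, 0.0, 0.0, 0.0
0, -4.8, -0.0, 2.2, 0.0, 0.0, 0.0
0, -4.8, 0.0, 2.2, 0.0, 0.0, 0.0
0, -4.8, -0.0, 2.2, 0.0, 0.0, 0.0

0, -7.4, 0.0, 5.3, 0.0, 0.0436, 0.0
0, -7.4, -0.0, 5.3, -0.0, 0.0436, 0.0
0, -7.4, -0.0, 5.4, -0.0, 0.0436, 0.0
0, -7.4, -0.0, 5.4, 0.0, 0.0436, 0.0
0, -7.4, 0.0, 5.4, 0.0, 0.0436, 0.0
0, -7.4, 0.0, 5.5, -0.0, 0.0436, 0.0
0, -7.4, -0.0, 5.5, -0.0, 0.0436, 0.0
0, -7.4, 0.0, 5.5, -0.0, 0.0436, 0.0
0, -7.4, -0.0, 5.6, 0.0, 0.0436, -0.0
0, -7.4, 0.0, 5.6, 0.0, 0.0436, 0.0
```

Emit:
step_arm --moves '[0,3.7,0.1,7.2,0,0.0006,0,0,3.7,0.1,7.2,0,0.0006,0,0,3.6,0.1,7.2,0,0.0006,0,0,3.6,0.1,7.2,0,0.0006,0,0,3.6,0.1,7.2,0,0.0006,0,0,3.6,0.1,7.2,0,0.0006,0,0,3.6,0.1,7.2,0,0.0006,0,0,3.6,0.1,7.2,0,0.0006,0]'

```text
time: 8.25
position: [0.4881, -0.091, 0.2497]
eef_rot: [[-0.205, 0.974, 0.097], [0.885, 0.227, -0.407], [-0.419, 0.002, -0.908]]
wrist_force: [-0.3, 0.8, -1.0]
width: 0.0116
grasp_force: 58.8
```

Emit:
step_arm --moves '[0,-4.8,0,2.2,0,0,0,0,-4.8,0,2.2,0,0,0,0,-4.8,0,2.2,0,0,0,0,-4.8,0,2.2,0,0,0,0,-4.8,0,2.2,0,0,0,0,-4.8,0,2.2,0,0,0,0,-4.8,0,2.2,0,0,0,0,-4.8,0,2.2,0,0,0]'

```text
time: 9.05
position: [0.4978, -0.1326, 0.2506]
eef_rot: [[-0.205, 0.974, 0.097], [0.885, 0.227, -0.407], [-0.419, 0.003, -0.908]]
wrist_force: [-0.6, -0.6, -1.9]
width: 0.0108
grasp_force: 58.8
```

```bash
python3 - <<'E'
from h import *
c=cam('wrist');save(c,'w5');s=c['s'];print(s['position'],s['width'],s['wrist_force'])
c=cam('scene');a=cv2.resize(c['pixels'][220:370,260:460],None,fx=2,fy=2,interpolation=cv2.INTER_CUBIC)
b=cv2.imread('pics/w5.png')[:300,120:520]
cv2.imwrite('pics/m5.png',np.hstack([b,a[:,:,::-1]]))
E
```

```text
[ 0.4978 -0.1326  0.2506] 0.010841744495637622 [-0.6339 -0.6283 -1.9315]
```

View pics/m5.png

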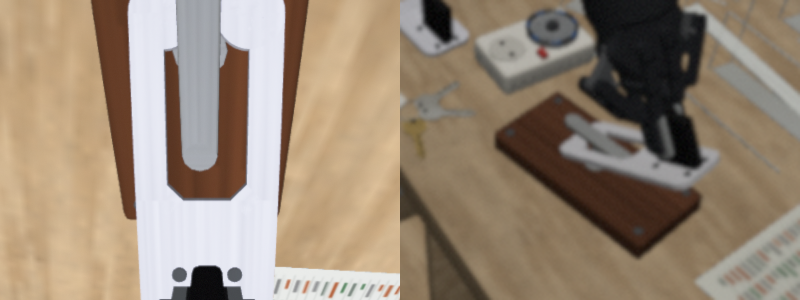

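The bar lies over the tip rim. Its grip-side end shows inside the eye at row 170, ahead of the eye's rear edge at row 199, and it sits about 2 mm left of centre. Levelling now with a small sideways correction.

Emit:
step_arm --moves '[0,-7.4,-0.2,5.3,0,0.0436,0,0,-7.4,-0.2,5.3,0,0.0436,0,0,-7.4,-0.2,5.4,0,0.0436,0,0,-7.4,-0.2,5.4,0,0.0436,0,0,-7.4,-0.2,5.4,0,0.0436,0,0,-7.4,-0.2,5.5,0,0.0436,0,0,-7.4,-0.2,5.5,0,0.0436,0,0,-7.4,-0.2,5.5,0,0.0436,0]'

```text
time: 9.95
position: [0.5118, -0.1995, 0.2253]
eef_rot: [[-0.226, 0.974, 0.021], [0.971, 0.227, -0.079], [-0.082, 0.003, -0.997]]
wrist_force: [0.3, -0.8, -0.7]
width: 0.0116
grasp_force: 58.8
```

Emit:
step_arm --moves '[0,-7.4,0,5.6,0,0.0436,0,0,-7.4,0,5.6,0,0.0436,0,0,0,0,0,0,0,0,0,2.5,0,0,0,0,0,0,2.5,0,0,0,0,0,0,2.5,0,0,0,0,0,0,2.5,0,0,0,0,0,0,0,0,0,0,0,0]'

```text
time: 10.75
position: [0.513, -0.2038, 0.2155]
eef_rot: [[-0.228, 0.974, 0.002], [0.974, 0.228, 0.004], [0.004, 0.003, -1.0]]
wrist_force: [0.3, -0.1, -0.4]
width: 0.0112
grasp_force: 58.7
```

```bash
python3 - <<'E'
from h import *
c=cam('wrist');save(c,'w6');s=c['s'];print(s['position'],s['width'],s['wrist_force'],s['eef_rot']);print(tcp(41,3,0),tcp(43,0,0)[0])
c=cam('scene');a=cv2.resize(c['pixels'][220:370,260:460],None,fx=2,fy=2,interpolation=cv2.INTER_CUBIC)
b=cv2.imread('pics/w6.png')[:300,120:520]
cv2.imwrite('pics/m6.png',np.hstack([b,a[:,:,::-1]]))
E
```

```text
[ 0.513  -0.2038  0.2155] 0.011187524828385621 [ 0.3038 -0.0655 -0.3824] [[-0.2276  0.9737  0.0019]
 [ 0.9737  0.2276  0.004 ]
 [ 0.0035  0.0028 -1.    ]]
(array([ 0.5138, -0.2063,  0.2145]), array([[-0.2272,  0.9738, -0.    ],
       [ 0.9738,  0.2272, -0.    ],
       [ 0.    , -0.    , -1.    ]])) [ 0.5133 -0.2044  0.2115]
```

View pics/m6.png

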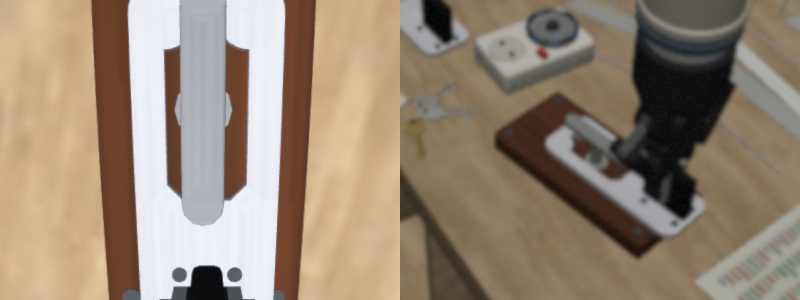

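The plate is level, with the T bar over both rims of the eye and the stem inside it. Lowering and letting go.

Emit:
step_arm --moves '[0,0,0,1.5,0,0,0,0,0,0,1.5,0,0,0,0,0,0,0.7,0,0,0,0,0,0,0,0,0,0,50,0,0,0,0,0,0,50,0,0,0,0,0,0,50,0,0,0,0,0,0,50,0,0,0,0,0,0]'

```text
time: 11.65
position: [0.513, -0.2045, 0.2116]
eef_rot: [[-0.227, 0.974, 0.002], [0.974, 0.227, 0.004], [0.004, 0.003, -1.0]]
wrist_force: [-0.7, 1.1, 0.0]
width: 0.0502
grasp_force: 0.0
```

Emit:
step_arm --moves '[50,0,0,-5,0,0,0,50,0,0,-10,0,0,0,50,0,0,-20,0,0,0,50,0,0,-20,0,0,0,50,0,0,-20,0,0,0,50,0,0,-20,0,0,0,50,0,0,-20,0,0,0,50,0,0,0,0,0,0]'

```text
time: 12.45
position: [0.5132, -0.2051, 0.3312]
eef_rot: [[-0.227, 0.974, 0.008], [0.974, 0.227, 0.001], [-0.001, 0.008, -1.0]]
wrist_force: [0.6, 0.0, -0.4]
width: 0.0499
grasp_force: 0.0
```

```bash
python3 - <<'E'
from h import *
c=cam('wrist');save(c,'w7');s=c['s'];print(s['position'],s['width'],s['wrist_force'],s['time'])
t=cam('scene');r=landmark_of('scene','paddle_eye');e=np.array([np.cos(B),np.sin(B),0])
for x in r[:1]: P=onz(t,x['location'],.0245);print(x['score'],P,(P-S)@e)
E
```

```text
[ 0.5132 -0.2051  0.3312] 0.04986842578519941 [ 0.5921  0.0102 -0.4247] 12.45
0.59 [ 0.4986 -0.1309  0.0245] -8.639331290535887e-05
```

View pics/w7.png

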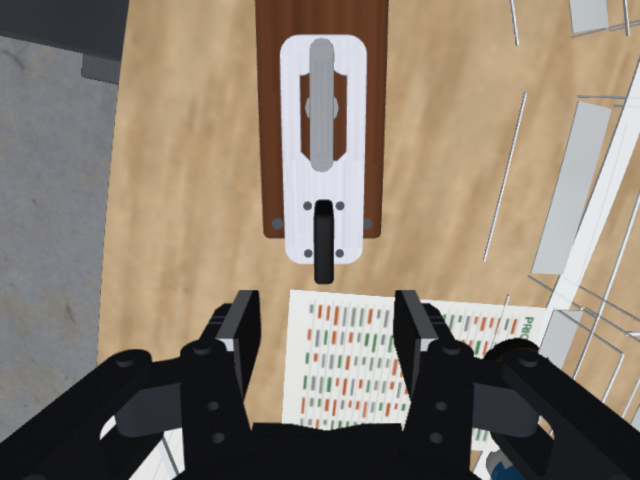

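The paddle lies flat on the block with the T bar (column 321, rows 40–170) across the eye. The gripper is open and clear of it.

```bash
python3 -c "
from bench import hand_in
print(hand_in())"
```

```text
the job is handed in; nothing more can be done
None
```

The job is handed in, though it returned no verdict: the oblong-eyed paddle lies flat on the keeper block under the T bar, let go of and about centred on the stud. The round-holed paddle was not touched, and the clock stood at about 12.5 s.

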